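# Lock a doming stake onto the jeweller's bench rail

## Task

Mount the doming stake on the bench rail: lower its keyhole foot plate over the two screw heads until it lies flat, then slide it away from the brass spring catch until the catch snaps up behind the plate, and let go. The screws sit on an adjustable strip, anywhere up to 15 mm off the rail's middle, so feel for them; never push the stake against the rail harder than about 25 N, and leave the hammer, jar and dapping block where they are.

Things in the scene. Friction and masses are not known exactly. Their poses are not given: they have to be found in the camera images.
- stake_neck (a point): Doming stake (loose, steel, 0.4-0.65 kg), standing on its foot plate: upright square neck, 26 x 26 mm, faces along x and y, up to 65 mm above the plate's underside, low dome above (top 77 mm). Point: on the neck's axis, 45 mm above the underside; x along the plate, z up. Grip across y. Stake and rail stand on opposite sides of the robot's middle, either way round; x axes within 0.5 rad of world x.
- stake_foot (a point): Centre of the underside of the stake's foot plate, 130 (x) x 44 (y) x 5 mm thick; same axes. Two through keyholes on its centre line (y = 0): wide entries, 17 mm across, centred at x = -30 and +46 mm, each with a slot 8.4 mm wide running from the entry towards -x. At the slot ends a screw's axis is at x = -46 and +30 mm.
- rail: Aluminium rail fixed to the bench, 200 (x) x 56 (y) x 18 mm high, origin at the centre of its underside. On its centre line stand two shoulder screws 76 mm apart: shank 6 mm, head 14 mm across, head underside 7 mm and top 11 mm above the seat. They sit on a tightly clamped steel strip whose middle is anywhere from x = -15 to +15 mm: NOT reported, find it by feel or sight.
- rail_seat (a point): Centre of the rail's top face, the seat of the foot plate; axes of the rail. Mounting: stake x along rail x; with the entries over the heads the neck is 8 mm to the -x side of the strip's middle (half-way between the screws); from there it slides towards rail +x, under the heads, and the slot ends stop it 16 mm farther on. It drags if pressed down hard (friction about 0.3).
- catch (a joint): Brass spring catch, 8 (x) x 18 (y) mm, 5 mm proud of the seat near the rail's -x end, on the same strip (59 to 67 mm to the -x side of its middle). 0 = fully up, 0.005 m = pressed flush (about 1.5 N). The plate lying over the heads presses it down; it springs up behind the plate's -x edge in the last 2 mm of the slide and so locks it.
- hammer: Bystander: bench hammer lying on the bench, about 240 mm long, along the world's y beyond the work area (x about 0.78 m).
- jar: Bystander: amber jar with a dark lid, 60 mm across, 75 mm tall, origin at its underside.
- dapping_block: Bystander: steel dapping cube, 50 mm, between the stake and the rail, origin at its underside.
Things that resemble listed ones, but are neither listed nor needed, are in the scene too. Leave any orange look-alike of the part that bears stake_neck alone. Of the things that look like the rail, take the one that is farthest from the robot's base at the start.

How it is judged (in metres and radians):
On the way:
1. the foot plate lies flat on the rail over both screw heads, pressing the catch down (z of stake_neck in the frame of rail between 0.0605 and 0.0655 m and angle between stake_neck's own z axis and vertical below 0.05 rad and y of stake_neck in the frame of rail between -0.005 and 0.005 m and angle between the x axis of stake_neck and the x axis of rail, either way round below 0.08 rad and value of joint catch above 0.003 m), for 0.1 s.
At the end, for the whole second after the job is handed in: The foot plate lies flat on the rail (height within 2.5 mm, tilt under 0.05 rad), on its centre line (5 mm, 0.08 rad), under both screw heads, with the catch up behind it (within 1.5 mm of fully up), neck between -12 and +27 mm along the rail's x (z of stake_neck in the frame of rail between 0.0605 and 0.0655 m and angle between stake_neck's own z axis and vertical below 0.05 rad and y of stake_neck in the frame of rail between -0.005 and 0.005 m and angle between the x axis of stake_neck and the x axis of rail, either way round below 0.08 rad and value of joint catch below 0.0015 m and x of stake_neck in the frame of rail between -0.012 and 0.027 m); the robot touches nothing.
It fails at once if the stake is forced against the rail, its screws or catch (over 50 N) (contact force between stake and rail above 50 N).
It fails at once if the hammer is disturbed (moved over 15 mm) (distance of hammer from where it was at the start of the episode above 0.015 m).
It fails at once if the jar is disturbed (moved over 15 mm) (distance of jar from where it was at the start of the episode above 0.015 m).
It fails at once if the dapping_block is disturbed (moved over 15 mm) (distance of dapping_block from where it was at the start of the episode above 0.015 m).
It also fails if it takes over 70 s, if anything falls off the work surface, if the arm or the gripper's body presses on something with over 40 N, if the wrist force passes 120 N, or if a joint passes its speed limit or range.

## Robot

A 7-joint arm with a two-finger parallel gripper is mounted at the origin on the work surface. World frame = base frame: x ahead of the robot, y to its left, z up, the work surface at z = 0. Lengths are in mm, angles in rad, forces in N, time in s.
With the tool pointing down it reaches from about 400 to 875 mm from the base axis. Payload 4.4 kg.
Tool frame: the origin (TCP) lies midway between the tips of the shut fingers; the grasp point (between the pads) lies 19 mm behind it; z points along the fingers, y is the line along which they close (so a half turn about z gives the same grasp; the last joint's range is limited). The gripper opens to 85 mm and grips with 20 to 120 N. Pads are 22 mm wide; open, the fingers measure 114 mm over their backs; the gripper's body (76 mm by 85 mm) begins 54 mm behind the grasp point. The pads swing forward as they close: fully open they stand 13 mm farther back than shut.
Start: joints at [1.259, 0.628, 0.038, 1.517, -0.027, 0.996, -0.02], TCP at [158.193, -630.47, 231.313] pointing down, gripper open.
Joint ranges: [-3.06, 3.06], [-0.37, 2.12], [-1.25, 1.32], [0.18, 2.47], [-1.1, 4.24], [0.23, 1.98], [-2.94, 2.94]. Speed limits (rad/s): [2.57, 2.57, 3.14, 3.14, 3.14, 3.14, 3.14].

## Interface

Orientations are given as [roll, pitch, yaw] about the fixed x, y, z axes, in that order (R = Rz(yaw) Ry(pitch) Rx(roll)).
In Python, from cell import read_state, get_image, finish_job gives the robot as it stands.
- The arm moves only by the tool send_rows, never from a script. Its argument "series" is a list of rows, each an object of numbers: "ax", "ay", "az": the turn, a rotation vector about the tool's x, y, z in rad; "dx", "dy", "dz": the shift along the tool's x, y, z in cm; "hand": the closure, from 0 (fully open) to 1 (shut). In form: [{"ax": .., "ay": .., "az": .., "dx": .., "dy": .., "dz": .., "hand": ..}, ...]. A call has 1 to 10 rows; each row is the pose to reach, as a shift and turn from the pose commanded when the call began, along the tool's axes at that moment; what a row does not reach only later rows make up. A row lasts 1/10 s, in which the tool goes at most 50 mm and 8.59 degrees, less where a joint would pass 70% of its speed; a pose out of reach is approached as far as the arm can. A call with a gripper value outside its range is refused whole. The fingers move at their own pace and stop on an object; the grip force is fixed at half the most. Time passes only in rows, so rows that repeat a pose let the fingers close. It gives the time, the measured TCP pose, the force, the opening and the grip force at its end, in the units of the state.
- read_state(): the state, without advancing time (a new reading comes with each control period).
- get_image(name): name is "scene" or "top" or "wrist"; returns a dict with "pixels" (384x512x3 uint8, red, green, blue), "mtx" (3x3 intrinsics, pixels), "R" (3x3) and "t" (3): a world point X has camera coordinates R X + t. Camera axes: x right, y down, z forward; pixel columns grow to the right and rows downward; lengths in mm; the calibration is good to about 2 mm. A picture is of the moment at which its call begins. There is no depth.
- finish_job(): hands the job in; it is judged then, once.
The state is a dict: "clock": time; "qpos": joint angles; "qd": joint speeds; "tau": joint torques, N m; "eef_pos": TCP position; "tool_rot": TCP orientation; "force": force on the tool from outside, world axes, zero at the start; "torque": the same for the moment, N m; "width": finger opening in mm; "gripper_force": force on a finger pad.
Only numpy, scipy, OpenCV 4.12 (cv2) and the standard library are available. Lean on these libraries where they do the work, as an engineer would, in place of code of your own. Each camera call takes 0.05 s, during which the arm holds its last target. There are 200 camera calls.

## Working session

There is one attempt and no reset: what is moved stays moved. The work goes in short steps, Python scripts to look and compute and a tool call to move; the robot and the scene stay as the last step left them, time stands still between calls to the robot, and variables do not carry over. Pictures are saved under pics/ and viewed, at most 11 in all, crops included, and the job is handed in when it is done.

Besides the shell and the picture viewer there is one more tool, called after "Call:" by a JSON object that holds its "method" and its "body". send_rows: Moves the arm, as the interface text tells. Its arguments: {"type":"object","properties":{"series":{"type":"array","items":{"type":"object","properties":{"ax":{"type":"number"},"ay":{"type":"number"},"az":{"type":"number"},"dx":{"type":"number"},"dy":{"type":"number"},"dz":{"type":"number"},"hand":{"type":"number"}}}}},"required":["series"]}

```bash
mkdir -p pics; cat > h.py <<'E'
import numpy as np, cv2
from cell import read_state, get_image, finish_job
from scipy.spatial.transform import Rotation as Ro
def shot(n,f,crop=None,s=1):
    im=get_image(n); np.savez('pics/'+f+'.npz',**im)
    p=im['pixels'][:,:,::-1]
    if crop: a,b,c,d=crop; p=p[b:d,a:c]
    cv2.imwrite('pics/'+f+'.png',cv2.resize(p,None,fx=s,fy=s,interpolation=cv2.INTER_CUBIC)); return im
def ray(im,u,v,z):
    R=np.array(im['R']);t=np.array(im['t']);K=np.array(im['mtx'])
    c=-R.T@t; d=R.T@np.linalg.solve(K,[u,v,1]); return c+d*(z-c[2])/d[2]
def proj(im,X):
    p=np.array(im['mtx'])@(np.array(im['R'])@np.array(X,float)+np.array(im['t'])); return p[:2]/p[2]
E
python3 - <<'E'
from h import *
a=shot('top','top0',s=1.5); b=shot('scene','sc0',s=1.5)
for i in(a,b): print(i['mtx'],i['R'],i['t'])
print(read_state())
E
```

```text
[[434.91751298   0.         248.62161382]
 [  0.         434.91751298 191.20208557]
 [  0.           0.           1.        ]] [[-0.00582076 -0.99997494  0.00402964]
 [-0.98573337  0.00505991 -0.16823826]
 [ 0.16821365 -0.00495143 -0.98573813]] [ 21.94485028 557.20631094 923.98675217]
[[394.72729869   0.         250.81150094]
 [  0.         394.72729869 186.33076513]
 [  0.           0.           1.        ]] [[-0.5154416   0.85683953 -0.0120818 ]
 [ 0.42425952  0.24291765 -0.8723502 ]
 [-0.74452926 -0.45477141 -0.48873219]] [ 231.4478317  -166.5301059  1419.70118602]
{'clock': 0.1, 'qpos': array([ 1.25920249,  0.62925178,  0.03844242,  1.51826098, -0.02697237,
        0.99630458, -0.01998038]), 'qd': array([-0.00020031, -0.00130852,  0.00063188, -0.00234769,  0.00065295,
        0.00028206, -0.00124344]), 'tau': array([ 3.61172366e-03, -5.64528716e+01,  1.23097122e+00, -1.93971097e+01,
        1.13815820e-02,  5.47592615e-03, -2.17650324e-05]), 'eef_pos': array([ 158.04969124, -629.91706604,  230.48445858]), 'tool_rot': array([-3.13988632e+00,  3.87654287e-05,  2.45830567e-01]), 'force': array([-0.21512187, -0.38444589, -0.04209136]), 'torque': array([ 0.01032135,  0.06772761, -0.04578179]), 'gripper_force': 0.0, 'width': 85.32843808079942}
```

View pics/top0.png

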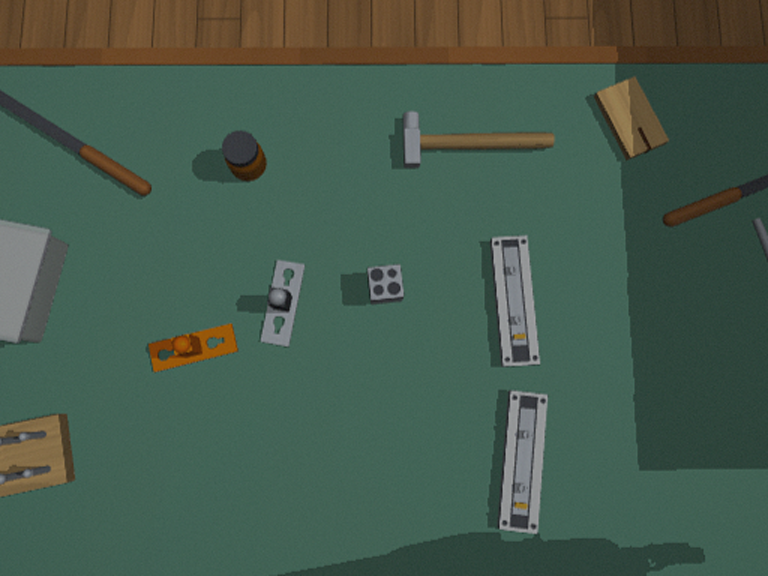

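View pics/sc0.png

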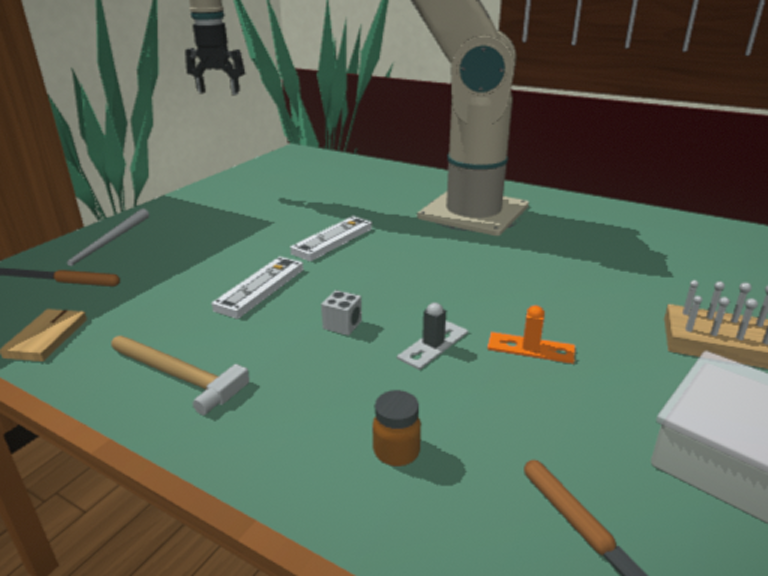

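The top view shows two rails at px (516,300) and (523,462) of the 1.5x picture. The upper one is farther from the base, so it is the one meant. There are also two stakes: steel at (283,300), which is mine, and the orange look-alike at (190,347). I'll confirm both in one enlarged crop.

```bash
python3 - <<'E'
from h import *
p=np.load('pics/top0.npz')['pixels'][:,:,::-1]
a=p[165:240,160:220]; b=p[150:250,320:370]
s=6
A=cv2.resize(a,None,fx=s,fy=s,interpolation=cv2.INTER_CUBIC);B=cv2.resize(b,None,fx=s,fy=s,interpolation=cv2.INTER_CUBIC)
o=np.zeros((600,670,3),np.uint8);o[:450,:360]=A;o[:,370:]=B
cv2.imwrite('pics/c.png',o)
E
```

```text
(no output)
```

View pics/c.png

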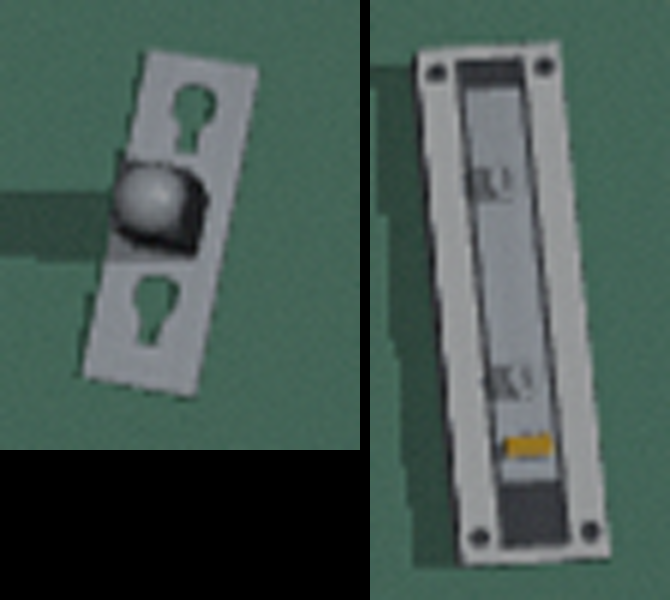

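```bash
cat >m.py <<'E'
from h import *
im=dict(np.load('pics/top0.npz'))
f=lambda u,v,o,z: ray(im,(u+.5)/6-.5+o[0],(v+.5)/6-.5+o[1],z)[:2]
def fit(c,n,L,W):
    c=np.array(c);tl,tr,br,bl=c
    x=(tl+tr-bl-br)/2; y=(tl+bl-tr-br)/2
    yaw=np.arctan2(x[1],x[0]);yaw2=np.arctan2(-y[0],y[1])
    print(n,c.mean(0).round(1),'L',np.hypot(*x).round(1),L,'W',np.hypot(*y).round(1),W,'yaw',yaw.round(4),yaw2.round(4))
    return c.mean(0),yaw
s,ys=fit([f(u,v,(160,165),5) for u,v in[(148,51),(259,66),(195,396),(84,377)]],'stake',130,44)
r,yr=fit([f(u,v,(320,150),18) for u,v in[(47,47),(189,42),(238,556),(93,563)]],'rail',200,56)
e=[f(u,v,(160,165),2) for u,v in [(194,103),(156,297)]]
for n,(u,v),z in[('catch',(158,446),23),('s1',(128,184),29),('s2',(148,383),29)]:
    d=f(u,v,(320,150),z)-r;c,q=np.cos(yr),np.sin(yr);print(n,(c*d[0]+q*d[1]).round(1),(-q*d[0]+c*d[1]).round(1))
for p in e:
    d=p-s;c,q=np.cos(ys),np.sin(ys);print('entry',(c*d[0]+q*d[1]).round(1),(-q*d[0]+c*d[1]).round(1))
print('dome',f(148,195,(160,165),70))
E
python3 m.py
```

```text
stake [541.3 159. ] L 130.0 130 W 43.6 44 yaw -0.1739 -0.1579
rail [ 542.6 -198.2] L 199.5 200 W 55.1 56 yaw 0.0488 0.0367
catch -57.4 0.1
s1 42.4 3.7
s2 -34.0 3.0
entry 47.5 0.8
entry -29.9 0.8
dome [541.17273784 158.98329625]
```

```bash
cat >>h.py <<'E'
def delta(pos,yaw,roll=np.pi,pitch=0):
    s=read_state(); R0=Ro.from_euler('xyz',s['tool_rot']); R1=Ro.from_euler('xyz',[roll,pitch,yaw])
    print('at',s['clock'],s['eef_pos'].round(1),s['tool_rot'].round(4),'w',round(s['width'],1),'F',s['force'].round(1))
    print('d cm',(R0.inv().apply(np.array(pos)-s['eef_pos'])/10).round(3),'a',(R0.inv()*R1).as_rotvec().round(4))
E
python3 -c "
from h import *
delta([500,-195,250],0.045)"
```

```text
at 0.1 [ 158.  -629.9  230.5] [-3.1399  0.      0.2458] w 85.3 F [-0.2 -0.4 -0. ]
d cm [ 43.751 -33.866  -1.895] a [-1.700e-03  2.000e-04  2.008e-01]
```

Call:
{"method": "send_rows", "body": {"series": [{"dx":43.75,"dy":-33.9,"dz":-1.9,"az":0.2,"hand":0},{"dx":43.75,"dy":-33.9,"dz":-1.9,"az":0.2,"hand":0},{"dx":43.75,"dy":-33.9,"dz":-1.9,"az":0.2,"hand":0},{"dx":43.75,"dy":-33.9,"dz":-1.9,"az":0.2,"hand":0},{"dx":43.75,"dy":-33.9,"dz":-1.9,"az":0.2,"hand":0},{"dx":43.75,"dy":-33.9,"dz":-1.9,"az":0.2,"hand":0},{"dx":43.75,"dy":-33.9,"dz":-1.9,"az":0.2,"hand":0},{"dx":43.75,"dy":-33.9,"dz":-1.9,"az":0.2,"hand":0},{"dx":43.75,"dy":-33.9,"dz":-1.9,"az":0.2,"hand":0},{"dx":43.75,"dy":-33.9,"dz":-1.9,"az":0.2,"hand":0}]}}

```text
invalid input at $.series[0]: expected keys ax, ay, az, dx, dy, dz, hand
```

```bash
python3 -c "
from h import *
delta([500,-195,250],0.045)"
```

```text
at 0.1 [ 158.  -629.9  230.5] [-3.1399  0.      0.2458] w 85.3 F [-0.2 -0.4 -0. ]
d cm [ 43.751 -33.866  -1.895] a [-1.700e-03  2.000e-04  2.008e-01]
```

Call:
{"method": "send_rows", "body": {"series": [{"ax":0,"ay":0,"dx":43.75,"dy":-33.9,"dz":-1.9,"az":0.2,"hand":0},{"ax":0,"ay":0,"dx":43.75,"dy":-33.9,"dz":-1.9,"az":0.2,"hand":0},{"ax":0,"ay":0,"dx":43.75,"dy":-33.9,"dz":-1.9,"az":0.2,"hand":0},{"ax":0,"ay":0,"dx":43.75,"dy":-33.9,"dz":-1.9,"az":0.2,"hand":0},{"ax":0,"ay":0,"dx":43.75,"dy":-33.9,"dz":-1.9,"az":0.2,"hand":0},{"ax":0,"ay":0,"dx":43.75,"dy":-33.9,"dz":-1.9,"az":0.2,"hand":0},{"ax":0,"ay":0,"dx":43.75,"dy":-33.9,"dz":-1.9,"az":0.2,"hand":0},{"ax":0,"ay":0,"dx":43.75,"dy":-33.9,"dz":-1.9,"az":0.2,"hand":0},{"ax":0,"ay":0,"dx":43.75,"dy":-33.9,"dz":-1.9,"az":0.2,"hand":0},{"ax":0,"ay":0,"dx":43.75,"dy":-33.9,"dz":-1.9,"az":0.2,"hand":0}]}}

```text
clock: 1.1
eef_pos: [467.6, -235.6, 248.4]
tool_rot: [-3.141, 0.0, 0.046]
force: [0.7, -0.5, -0.0]
width: 85.4
gripper_force: 0.0
```

```bash
python3 -c "
from h import *
delta([500,-195,250],0.045)"
```

```text
at 1.1 [ 467.6 -235.6  248.4] [-3.1415e+00  3.0000e-04  4.5700e-02] w 85.4 F [ 0.7 -0.5 -0. ]
d cm [ 3.422 -3.91  -0.158] a [-0.0001  0.0003  0.0007]
```

Call:
{"method": "send_rows", "body": {"series": [{"ax":0,"ay":0,"dx":3,"dy":-3.5,"dz":0,"az":0,"hand":0},{"ax":0,"ay":0,"dx":3,"dy":-3.5,"dz":0,"az":0,"hand":0},{"ax":0,"ay":0,"dx":3,"dy":-3.5,"dz":0,"az":0,"hand":0},{"ax":0,"ay":0,"dx":3,"dy":-3.5,"dz":0,"az":0,"hand":0}]}}

```text
clock: 1.5
eef_pos: [494.2, -202.4, 248.2]
tool_rot: [3.141, 0.001, 0.044]
force: [0.1, -0.3, 0.4]
width: 85.4
gripper_force: 0.0
```

```bash
python3 -c "
from h import *
i=shot('wrist','w1',s=1.5)
print(-i['R'].T@i['t'])
print([proj(i,[542.6+d*.999,-198+d*.045,18]).round(0) for d in(-100,0,100)])
delta([541.3,159,200],-0.17)"
```

```text
[ 559.74489667 -199.93510489  390.13685405]
[array([251., 203.]), array([250., 129.]), array([250.,  44.])]
at 1.55 [ 494.  -202.8  248.3] [3.141e+00 1.100e-03 4.300e-02] w 85.7 F [ 0.4 -0.   0.5]
d cm [  6.286 -35.942   4.801] a [0.0007 0.001  0.213 ]
```

View pics/w1.png

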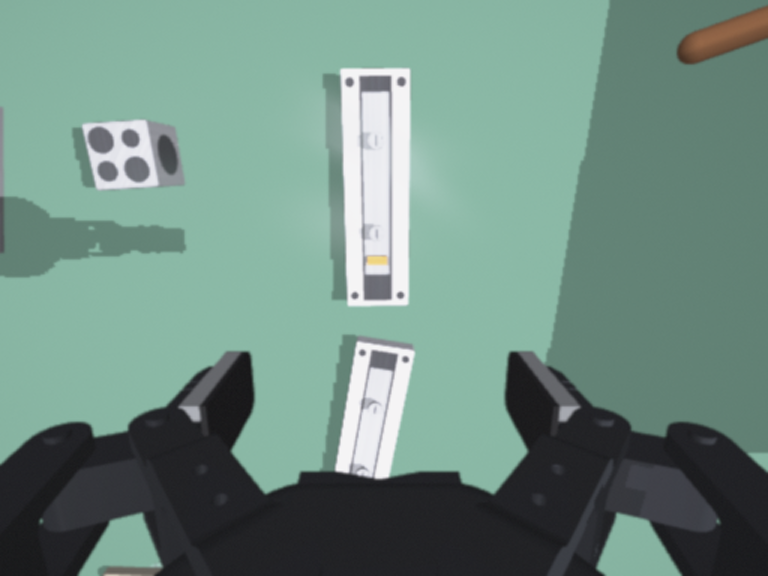

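The wrist view shows the far rail with corners (341,69), (409,69), (408,304) and (348,305). The catch is at (376,260) and the heads are near (373,140) and (372,232).

```bash
python3 - <<'E'
from h import *
im=dict(np.load('pics/w1.npz'))
f=lambda u,v,z: ray(im,(u+.5)/1.5-.5,(v+.5)/1.5-.5,z)[:2]
c=np.array([f(*p,18) for p in[(341,69),(409.5,69),(408,304),(348,305)]])
tl,tr,br,bl=c;x=(tl+tr-bl-br)/2;y=(tl+bl-tr-br)/2;yr=np.arctan2(x[1],x[0]);r=c.mean(0)
print(r,np.hypot(*x),np.hypot(*y),yr,np.arctan2(-y[0],y[1]))
C,q=np.cos(yr),np.sin(yr)
for n,p,z in[('catch',(376.5,260),23),('s1',(374,140),29),('s2',(373,232),29),('strip+',(375.5,92),16),('strip-',(377,275),16),('pocket+',(376,76),16),('pocket-',(377,300),16)]:
    d=f(*p,z)-r;print(n,(C*d[0]+q*d[1]).round(1),(-q*d[0]+C*d[1]).round(1))
p=im['pixels'][30:215,215:285,::-1]
p=cv2.rotate(p,cv2.ROTATE_90_COUNTERCLOCKWISE)
cv2.imwrite('pics/w1c.png',cv2.resize(p,None,fx=4.3,fy=4.3,interpolation=cv2.INTER_CUBIC))
E
```

```text
[ 541.28159922 -198.71910268] 198.18373662695745 55.31101520711503 0.053268907826024836 0.051666543460309335
catch -56.1 0.8
s1 44.4 1.6
s2 -30.4 3.5
strip+ 82.4 0.0
strip- -71.5 0.6
pocket+ 94.4 -0.5
pocket- -95.3 0.9
```

View pics/w1c.png

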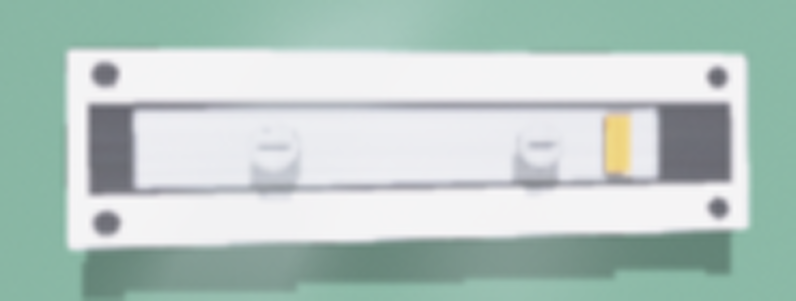

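```bash
python3 - <<'E'
from h import *
im=dict(np.load('pics/w1.npz'))
f=lambda X,Y,z: ray(im,215+69-((Y+.5)/4.3-.5),30+(X+.5)/4.3-.5,z)[:2]
c=np.array([f(*p,18) for p in[(68,248),(67.5,49.5),(748,57),(747.5,229.5)]])
tl,tr,br,bl=c;x=(tl+tr-bl-br)/2;y=(tl+bl-tr-br)/2;yr=np.arctan2(x[1],x[0]);r=c.mean(0)
print(r,np.hypot(*x),np.hypot(*y),yr,np.arctan2(-y[0],y[1]))
C,q=np.cos(yr),np.sin(yr)
for n,p,z in[('catch',(618,144),23),('s1',(275,147),29),('s2',(541,144.5),29),('strip+',(134,148),18),('strip-',(659,146),18)]:
    d=f(*p,z)-r;print(n,(C*d[0]+q*d[1]).round(1),(-q*d[0]+C*d[1]).round(1))
delta([530,120,200],-0.17)
E
```

```text
[ 541.01181568 -198.07790975] 199.66972957470125 55.69583363938149 0.049184899085741356 0.042507021420248536
catch -56.1 -0.1
s1 44.1 -0.1
s2 -31.3 -0.2
strip+ 82.8 -0.1
strip- -70.3 0.6
at 1.55 [ 494.  -202.8  248.3] [3.141e+00 1.100e-03 4.300e-02] w 85.7 F [ 0.4 -0.   0.5]
d cm [  4.989 -32.094   4.804] a [0.0007 0.001  0.213 ]
```

Call:
{"method": "send_rows", "body": {"series": [{"ax":0,"ay":0,"dx":6.3,"dy":-35.9,"dz":8,"az":0.21,"hand":0},{"ax":0,"ay":0,"dx":6.3,"dy":-35.9,"dz":8,"az":0.21,"hand":0},{"ax":0,"ay":0,"dx":6.3,"dy":-35.9,"dz":8,"az":0.21,"hand":0},{"ax":0,"ay":0,"dx":6.3,"dy":-35.9,"dz":8,"az":0.21,"hand":0},{"ax":0,"ay":0,"dx":6.3,"dy":-35.9,"dz":8,"az":0.21,"hand":0},{"ax":0,"ay":0,"dx":6.3,"dy":-35.9,"dz":8,"az":0.21,"hand":0},{"ax":0,"ay":0,"dx":6.3,"dy":-35.9,"dz":8,"az":0.21,"hand":0},{"ax":0,"ay":0,"dx":6.3,"dy":-35.9,"dz":8,"az":0.21,"hand":0},{"ax":0,"ay":0,"dx":6.3,"dy":-35.9,"dz":8,"az":0.21,"hand":0},{"ax":0,"ay":0,"dx":6.3,"dy":-35.9,"dz":8,"az":0.21,"hand":0}]}}

```text
clock: 2.55
eef_pos: [541.8, 158.5, 168.3]
tool_rot: [3.14, 0.0, -0.166]
force: [0.5, -0.9, -0.1]
width: 85.5
gripper_force: 0.0
```

```bash
python3 -c "
from h import *
i=shot('wrist','w2',s=1.5)
delta([541.3,159,150],-0.166)
print([(proj(i,p)*1.5).round() for p in ([541.3,159,77],[541.3+30*.986,159-30*.165,5])])"
```

```text
at 2.6 [542.  157.6 168.6] [ 3.140e+00 -2.000e-04 -1.674e-01] w 85.4 F [ 0.4 -0.4  0.2]
d cm [-0.089 -0.127  1.855] a [ 0.0016 -0.0002 -0.0014]
[array([377., 292.]), array([377., 225.])]
```

View pics/w2.png

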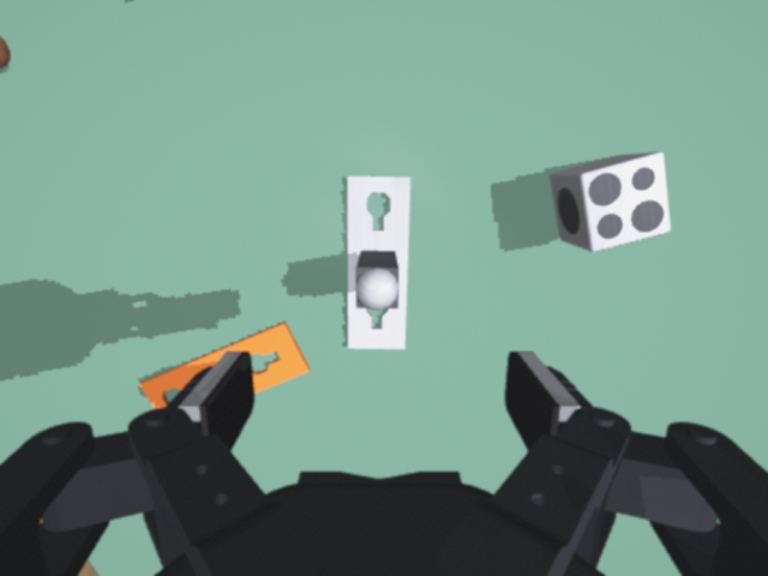

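```bash
python3 - <<'E'
from h import *
im=dict(np.load('pics/w2.npz'))
f=lambda u,v,z,im=im: ray(im,(u+.5)/1.5-.5,(v+.5)/1.5-.5,z)[:2]
c=np.array([f(*p,5) for p in[(347,177),(411,177),(406,349),(347.5,349)]])
tl,tr,br,bl=c;x=(tl+tr-bl-br)/2;y=(tl+bl-tr-br)/2
print(c.mean(0),np.hypot(*x),np.hypot(*y),np.arctan2(x[1],x[0]),np.arctan2(-y[0],y[1]),'dome',f(378,288,68))
print('orange dome',f(182,343,70,dict(np.load('pics/top0.npz'))))
p=c.mean(0); delta([p[0],p[1],26],-0.166)
E
```

```text
[540.0568402  159.14731152] 130.22072286568263 45.35156284118908 -0.18053603375372293 -0.16717239514246857 dome [541.5084786  158.66839655]
orange dome [473.63868114 292.9587283 ]
at 2.6 [542.  157.6 168.6] [ 3.140e+00 -2.000e-04 -1.674e-01] w 85.4 F [ 0.4 -0.4  0.2]
d cm [-0.217 -0.141 14.255] a [ 0.0016 -0.0002 -0.0014]
```

Call:
{"method": "send_rows", "body": {"series": [{"ax":0,"ay":0,"dx":-0.13,"dy":-0.14,"dz":4.5,"az":0.004,"hand":0},{"ax":0,"ay":0,"dx":-0.13,"dy":-0.14,"dz":9,"az":0.004,"hand":0},{"ax":0,"ay":0,"dx":-0.13,"dy":-0.14,"dz":12,"az":0.004,"hand":0},{"ax":0,"ay":0,"dx":-0.13,"dy":-0.14,"dz":14.3,"az":0.004,"hand":0},{"ax":0,"ay":0,"dx":-0.13,"dy":-0.14,"dz":14.3,"az":0.004,"hand":0},{"ax":0,"ay":0,"dx":-0.13,"dy":-0.14,"dz":14.3,"az":0.004,"hand":0}]}}

```text
clock: 3.2
eef_pos: [541.3, 159.9, 26.1]
tool_rot: [3.141, -0.0, -0.171]
force: [-0.0, 0.0, 1.1]
width: 85.2
gripper_force: 0.0
```

```bash
python3 -c "
from h import *
delta([540.8,159.1,24.5],-0.168)"
```

```text
at 3.2 [541.3 159.9  26.1] [ 3.1408e+00 -5.0000e-04 -1.7110e-01] w 85.2 F [-0.   0.   1.1]
d cm [-0.033  0.089  0.16 ] a [ 0.0008 -0.0005 -0.0031]
```

Call:
{"method": "send_rows", "body": {"series": [{"ax":0,"ay":0,"dx":0,"dy":0.06,"dz":0.1,"az":0,"hand":0.3},{"ax":0,"ay":0,"dx":0,"dy":0.06,"dz":0.1,"az":0,"hand":0.5},{"ax":0,"ay":0,"dx":0,"dy":0.06,"dz":0.1,"az":0,"hand":1},{"ax":0,"ay":0,"dx":0,"dy":0.06,"dz":0.1,"az":0,"hand":1},{"ax":0,"ay":0,"dx":0,"dy":0.06,"dz":0.1,"az":0,"hand":1},{"ax":0,"ay":0,"dx":0,"dy":0.06,"dz":0.1,"az":0,"hand":1},{"ax":0,"ay":0,"dx":0,"dy":0.06,"dz":0.1,"az":0,"hand":1},{"ax":0,"ay":0,"dx":0,"dy":0.06,"dz":0.1,"az":0,"hand":1}]}}

```text
clock: 4.0
eef_pos: [541.0, 161.3, 25.3]
tool_rot: [-3.141, -0.001, -0.168]
force: [-1.4, 0.1, 6.5]
width: 25.2
gripper_force: 60.8
```

```bash
python3 -c "
from h import *
delta([540.8,159.1,145],-0.168)"
```

```text
at 4.0 [541.  161.3  25.3] [-3.1413e+00 -1.0000e-03 -1.6830e-01] w 25.2 F [-1.4  0.1  6.5]
d cm [  0.03    0.221 -11.971] a [-0.0003 -0.001  -0.0003]
```

Call:
{"method": "send_rows", "body": {"series": [{"ax":0,"ay":0,"dx":0,"dy":0,"dz":-1,"az":0,"hand":1},{"ax":0,"ay":0,"dx":0,"dy":0,"dz":-3.5,"az":0,"hand":1},{"ax":0,"ay":0,"dx":0,"dy":0,"dz":-7,"az":0,"hand":1},{"ax":0,"ay":0,"dx":0,"dy":0,"dz":-10,"az":0,"hand":1},{"ax":0,"ay":0,"dx":0,"dy":0,"dz":-12,"az":0,"hand":1},{"ax":0,"ay":0,"dx":0,"dy":0,"dz":-12,"az":0,"hand":1}]}}

```text
clock: 4.6
eef_pos: [542.0, 162.0, 147.1]
tool_rot: [-3.139, -0.004, -0.168]
force: [1.3, -0.3, -5.4]
width: 25.2
gripper_force: 60.1
```

```bash
python3 -c "
from h import *
x=-1.5;delta([541.2+x,-198.2+x*.046,140],0.046)"
```

```text
at 4.6 [542.  162.  147.1] [-3.1391 -0.0044 -0.168 ] w 25.2 F [ 1.3 -0.3 -5.4]
d cm [ 5.792 35.556  0.645] a [-0.002  -0.0046 -0.214 ]
```

Call:
{"method": "send_rows", "body": {"series": [{"ax":0,"ay":0,"dx":0.6,"dy":3.5,"dz":0,"az":-0.02,"hand":1},{"ax":0,"ay":0,"dx":1.2,"dy":7,"dz":0,"az":-0.04,"hand":1},{"ax":0,"ay":0,"dx":1.7,"dy":11,"dz":0,"az":-0.06,"hand":1},{"ax":0,"ay":0,"dx":2.4,"dy":15,"dz":0,"az":-0.09,"hand":1},{"ax":0,"ay":0,"dx":3.1,"dy":19,"dz":0,"az":-0.11,"hand":1},{"ax":0,"ay":0,"dx":3.8,"dy":23,"dz":0,"az":-0.14,"hand":1},{"ax":0,"ay":0,"dx":4.4,"dy":27,"dz":0,"az":-0.16,"hand":1},{"ax":0,"ay":0,"dx":5.1,"dy":31,"dz":0,"az":-0.19,"hand":1},{"ax":0,"ay":0,"dx":5.6,"dy":34,"dz":0,"az":-0.21,"hand":1},{"ax":0,"ay":0,"dx":5.8,"dy":35.5,"dz":0,"az":-0.214,"hand":1}]}}

```text
clock: 5.6
eef_pos: [536.3, -202.4, 142.7]
tool_rot: [3.141, 0.003, 0.041]
force: [-0.2, 0.0, -6.5]
width: 25.6
gripper_force: 60.7
```

Call:
{"method": "send_rows", "body": {"series": [{"ax":0,"ay":0,"dx":0,"dy":0,"dz":0,"az":0,"hand":1},{"ax":0,"ay":0,"dx":0,"dy":0,"dz":0,"az":0,"hand":1},{"ax":0,"ay":0,"dx":0,"dy":0,"dz":0,"az":0,"hand":1}]}}

```text
clock: 5.9
eef_pos: [538.3, -195.6, 143.9]
tool_rot: [-3.139, 0.001, 0.049]
force: [1.2, 0.4, -6.2]
width: 25.5
gripper_force: 60.7
```

```bash
python3 -c "
from h import *
shot('wrist','w3',(150,20,350,320),2)
shot('top','top3',(300,120,400,260),4)
a=cv2.imread('pics/w3.png');b=cv2.imread('pics/top3.png')
o=np.zeros((600,800,3),np.uint8);o[:,:400]=a[:,:400];o[:560,400:800]=b
cv2.imwrite('pics/c3.png',o)
x=-1.5;delta([541.2+x,-198.2+x*.046,60],0.046)"
```

```text
at 6.0 [ 538.5 -196.2  144.2] [-3.1404e+00  4.0000e-04  4.8600e-02] w 25.4 F [ 0.  -0.6 -5.2]
d cm [0.11  0.223 8.423] a [-0.0012  0.0004  0.0026]
```

View pics/c3.png

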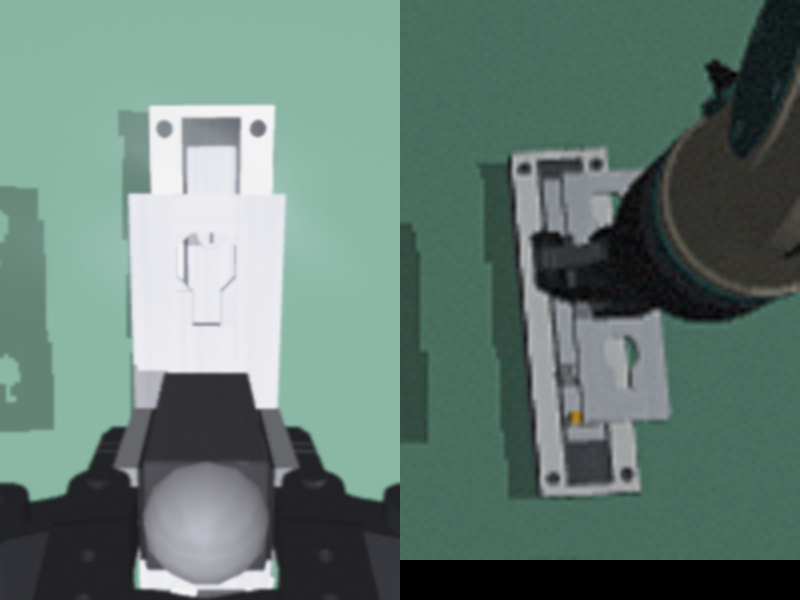

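```bash
python3 - <<'E'
from h import *
im=dict(np.load('pics/w3.npz'));im2=im
s=read_state();p=s['eef_pos'];a=s['tool_rot'][2];C,q=np.cos(a),np.sin(a)
z=p[2]-25.3+5
f=lambda X,Y,z: ray(im,150+(X+.5)/2-.5,20+(Y+.5)/2-.5,z)
L=lambda w:(C*(w[0]-p[0])+q*(w[1]-p[1]),-q*(w[0]-p[0])+C*(w[1]-p[1]))
for n,X,Y in[('frontL',130,194),('frontR',285.5,194),('entryL',178,258),('entryR',235,258),('entry top',207,231),('slot end',207,325)]:
    print(n,np.round(L(f(X,Y,z)),1))
im=dict(np.load('pics/top3.npz'))
g=lambda X,Y,z: ray(im,300+(X-400+.5)/4-.5,120+(Y+.5)/4-.5,z)
for n,X,Y in[('BR',670,417),('BL',583,419)]: print(n,np.round(L(g(X,Y,z)),1))
E
```

```text
frontL [64.7 21.3]
frontR [ 64.6 -22.1]
entryL [46.9  8.1]
entryR [46.9 -8.2]
entry top [54.5 -0.2]
slot end [27.1 -0.2]
BR [-64.  -21.6]
BL [-62.6  22.6]
```

Call:
{"method": "send_rows", "body": {"series": [{"ax":0,"ay":0,"dx":0.05,"dy":0.1,"dz":2,"az":0.002,"hand":1},{"ax":0,"ay":0,"dx":0.1,"dy":0.2,"dz":4.5,"az":0.002,"hand":1},{"ax":0,"ay":0,"dx":0.1,"dy":0.2,"dz":6.5,"az":0.002,"hand":1},{"ax":0,"ay":0,"dx":0.1,"dy":0.2,"dz":8.0,"az":0.002,"hand":1},{"ax":0,"ay":0,"dx":0.1,"dy":0.2,"dz":8.4,"az":0.002,"hand":1},{"ax":0,"ay":0,"dx":0.1,"dy":0.2,"dz":8.4,"az":0.002,"hand":1},{"ax":0,"ay":0,"dx":0.1,"dy":0.2,"dz":8.4,"az":0.002,"hand":1},{"ax":0,"ay":0,"dx":0.1,"dy":0.2,"dz":8.4,"az":0.002,"hand":1}]}}

```text
clock: 6.8
eef_pos: [540.3, -200.4, 61.5]
tool_rot: [3.141, -0.002, 0.044]
force: [-0.2, 0.4, -6.7]
width: 25.3
gripper_force: 60.6
```

```bash
python3 -c "
from h import *
shot('wrist','w4',(190,90,320,190),6)
x=-1.5;delta([541.2+x,-198.2+x*.046,43.5],0.046)"
```

```text
at 6.85 [ 540.1 -200.4   61.4] [ 3.141e+00 -1.700e-03  4.390e-02] w 25.2 F [ 0.6 -0.4 -6.1]
d cm [-0.036 -0.218  1.795] a [ 0.0006 -0.0017 -0.0021]
```

View pics/w4.png

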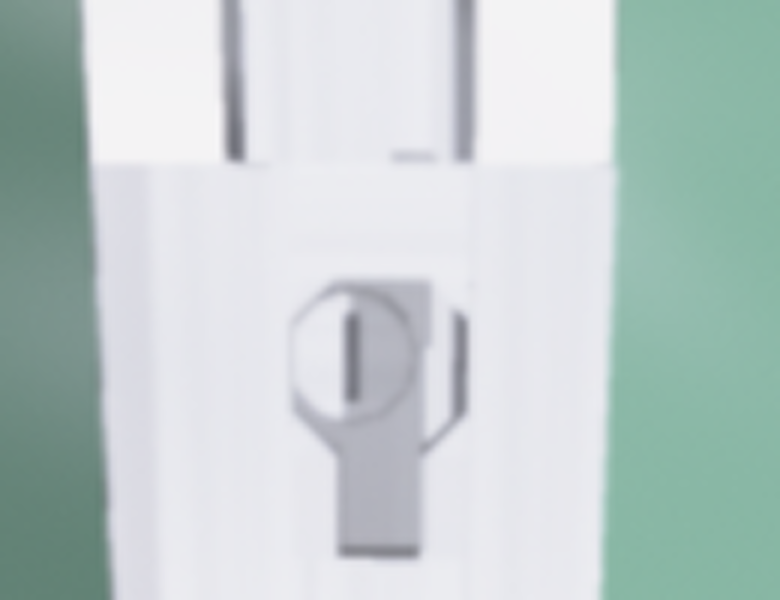

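```bash
python3 - <<'E'
from h import *
im=dict(np.load('pics/w4.npz'))
f=lambda X,Y,z: ray(im,190+(X+.5)/6-.5,90+(Y+.5)/6-.5,z)
s=read_state();p=s['eef_pos'];a=.046;C,q=np.cos(a),np.sin(a)
L=lambda w,o:np.round((C*(w[0]-o[0])+q*(w[1]-o[1]),-q*(w[0]-o[0])+C*(w[1]-o[1])),1)
z=p[2]-25.3+5
for n,X,Y,h in[('entryL',293,365,z),('entryR',467,365,z),('entrytop',379,279,z),('slotend',379,557,z),('plateL',92,163,z),('plateR',618,163,z),('railL',83,20,18),('railR',616,20,18),('headL',287,355,29),('headR',417,355,29),('headT',350,286,29),('headB',350,424,29)]:
    w=f(X,Y,h); print(n,'tcp',L(w,p),'rail',L(w,(541.2,-198.2)))
E
```

```text
entryL tcp [46.3  7.7] rail [45.1  5.5]
entryR tcp [46.3 -9.1] rail [ 45.1 -11.2]
entrytop tcp [54.4 -0.6] rail [53.2 -2.8]
slotend tcp [27.3 -0.5] rail [26.1 -2.7]
plateL tcp [65.1 26.1] rail [64. 24.]
plateR tcp [ 65. -23.] rail [ 63.8 -25.1]
railL tcp [79.5 30.2] rail [78.4 28. ]
railR tcp [ 79.4 -25.5] rail [ 78.2 -27.6]
headL tcp [45.9  8.9] rail [44.7  6.7]
headR tcp [45.9 -4.5] rail [44.7 -6.7]
headT tcp [52.9  2.3] rail [51.7  0.2]
headB tcp [38.7  2.4] rail [37.6  0.3]
```

Call:
{"method": "send_rows", "body": {"series": [{"ax":0,"ay":0,"dx":0,"dy":-0.15,"dz":0.2,"az":-0.002,"hand":1},{"ax":0,"ay":0,"dx":0,"dy":-0.27,"dz":0.4,"az":-0.002,"hand":1},{"ax":0,"ay":0,"dx":0,"dy":-0.27,"dz":0.5,"az":-0.002,"hand":1},{"ax":0,"ay":0,"dx":0,"dy":-0.27,"dz":0.5,"az":-0.002,"hand":1},{"ax":0,"ay":0,"dx":0,"dy":-0.27,"dz":0.5,"az":-0.002,"hand":1},{"ax":0,"ay":0,"dx":0,"dy":-0.27,"dz":0.5,"az":-0.002,"hand":1},{"ax":0,"ay":0,"dx":0,"dy":-0.27,"dz":0.5,"az":-0.002,"hand":1}]}}

```text
clock: 7.55
eef_pos: [539.3, -197.7, 55.5]
tool_rot: [3.142, -0.0, 0.046]
force: [-0.2, 1.1, -6.0]
width: 25.4
gripper_force: 60.6
```

```bash
python3 -c "
from h import *
shot('wrist','w5',(190,90,320,190),6)
x=-1.4;delta([541.2+x,-197.6+x*.046,43.5],0.046)"
```

```text
at 7.6 [ 539.4 -197.7   55.5] [ 3.1415e+00 -1.0000e-04  4.5700e-02] w 25.7 F [ 0.3 -0.1 -6. ]
d cm [ 0.045 -0.     1.201] a [ 0.0001 -0.0001 -0.0003]
```

View pics/w5.png

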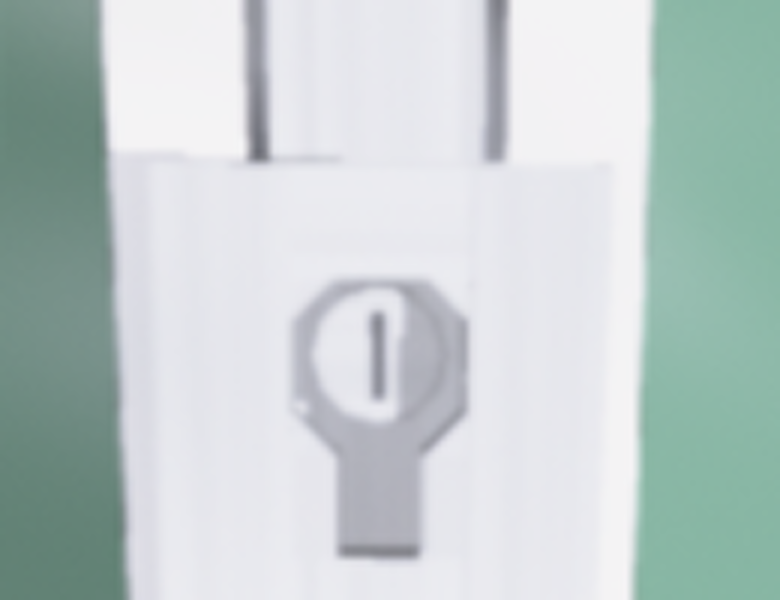

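Call:
{"method": "send_rows", "body": {"series": [{"ax":0,"ay":0,"dx":0.05,"dy":0,"dz":0.1,"az":0,"hand":1},{"ax":0,"ay":0,"dx":0.05,"dy":0,"dz":0.2,"az":0,"hand":1},{"ax":0,"ay":0,"dx":0.05,"dy":0,"dz":0.3,"az":0,"hand":1},{"ax":0,"ay":0,"dx":0.05,"dy":0,"dz":0.4,"az":0,"hand":1},{"ax":0,"ay":0,"dx":0.05,"dy":0,"dz":0.5,"az":0,"hand":1},{"ax":0,"ay":0,"dx":0.05,"dy":0,"dz":0.5,"az":0,"hand":1}]}}

```text
clock: 8.2
eef_pos: [539.7, -197.5, 50.3]
tool_rot: [-3.141, 0.0, 0.046]
force: [0.8, -1.3, -5.7]
width: 25.5
gripper_force: 60.6
```

Call:
{"method": "send_rows", "body": {"series": [{"ax":0,"ay":0,"dx":0,"dy":0,"dz":0.1,"az":0,"hand":1},{"ax":0,"ay":0,"dx":0,"dy":0,"dz":0.2,"az":0,"hand":1},{"ax":0,"ay":0,"dx":0,"dy":0,"dz":0.3,"az":0,"hand":1},{"ax":0,"ay":0,"dx":0,"dy":0,"dz":0.4,"az":0,"hand":1},{"ax":0,"ay":0,"dx":0,"dy":0,"dz":0.5,"az":0,"hand":1},{"ax":0,"ay":0,"dx":0,"dy":0,"dz":0.55,"az":0,"hand":1},{"ax":0,"ay":0,"dx":0,"dy":0,"dz":0.55,"az":0,"hand":1}]}}

```text
clock: 8.9
eef_pos: [539.9, -197.6, 45.0]
tool_rot: [3.142, -0.0, 0.046]
force: [0.8, 0.5, -3.9]
width: 25.5
gripper_force: 60.6
```

Call:
{"method": "send_rows", "body": {"series": [{"ax":0,"ay":0,"dx":0,"dy":0,"dz":0.05,"az":0,"hand":1},{"ax":0,"ay":0,"dx":0,"dy":0,"dz":0.1,"az":0,"hand":1},{"ax":0,"ay":0,"dx":0,"dy":0,"dz":0.15,"az":0,"hand":1},{"ax":0,"ay":0,"dx":0,"dy":0,"dz":0.18,"az":0,"hand":1},{"ax":0,"ay":0,"dx":0,"dy":0,"dz":0.18,"az":0,"hand":1}]}}

```text
clock: 9.4
eef_pos: [539.8, -197.6, 43.3]
tool_rot: [3.142, -0.0, 0.046]
force: [-1.1, 0.4, -2.7]
width: 25.0
gripper_force: 61.2
```

Call:
{"method": "send_rows", "body": {"series": [{"ax":0,"ay":0,"dx":0,"dy":0,"dz":0.03,"az":0,"hand":1},{"ax":0,"ay":0,"dx":0,"dy":0,"dz":0.05,"az":0,"hand":1},{"ax":0,"ay":0,"dx":0,"dy":0,"dz":0.05,"az":0,"hand":1}]}}

```text
clock: 9.7
eef_pos: [539.8, -197.6, 43.3]
tool_rot: [3.141, -0.0, 0.046]
force: [-3.1, 1.2, 5.7]
width: 25.5
gripper_force: 62.2
```

Call:
{"method": "send_rows", "body": {"series": [{"ax":0,"ay":0,"dx":0,"dy":0,"dz":-0.04,"az":0,"hand":1},{"ax":0,"ay":0,"dx":0.1,"dy":0,"dz":-0.04,"az":0,"hand":1},{"ax":0,"ay":0,"dx":0.2,"dy":0,"dz":-0.04,"az":0,"hand":1},{"ax":0,"ay":0,"dx":0.35,"dy":0,"dz":-0.04,"az":0,"hand":1},{"ax":0,"ay":0,"dx":0.5,"dy":0,"dz":-0.04,"az":0,"hand":1},{"ax":0,"ay":0,"dx":0.65,"dy":0,"dz":-0.04,"az":0,"hand":1},{"ax":0,"ay":0,"dx":0.8,"dy":0,"dz":-0.04,"az":0,"hand":1},{"ax":0,"ay":0,"dx":0.8,"dy":0,"dz":-0.04,"az":0,"hand":1}]}}

```text
clock: 10.5
eef_pos: [548.2, -197.6, 43.3]
tool_rot: [3.141, -0.001, 0.046]
force: [-2.5, -1.3, 4.0]
width: 25.0
gripper_force: 62.1
```

Call:
{"method": "send_rows", "body": {"series": [{"ax":0,"ay":0,"dx":0.1,"dy":0,"dz":-0.02,"az":0,"hand":1},{"ax":0,"ay":0,"dx":0.25,"dy":0,"dz":-0.02,"az":0,"hand":1},{"ax":0,"ay":0,"dx":0.4,"dy":0,"dz":-0.02,"az":0,"hand":1},{"ax":0,"ay":0,"dx":0.5,"dy":0,"dz":-0.02,"az":0,"hand":1},{"ax":0,"ay":0,"dx":0.6,"dy":0,"dz":-0.02,"az":0,"hand":1},{"ax":0,"ay":0,"dx":0.65,"dy":0,"dz":-0.02,"az":0,"hand":1},{"ax":0,"ay":0,"dx":0.65,"dy":0,"dz":-0.02,"az":0,"hand":1}]}}

```text
clock: 11.2
eef_pos: [554.5, -196.9, 43.3]
tool_rot: [3.142, -0.0, 0.046]
force: [-2.7, -0.7, 4.6]
width: 25.4
gripper_force: 62.0
```

Call:
{"method": "send_rows", "body": {"series": [{"ax":0,"ay":0,"dx":0.05,"dy":0,"dz":-0.02,"az":0,"hand":1},{"ax":0,"ay":0,"dx":0.1,"dy":0,"dz":-0.02,"az":0,"hand":1},{"ax":0,"ay":0,"dx":0.13,"dy":0,"dz":-0.02,"az":0,"hand":1},{"ax":0,"ay":0,"dx":0.13,"dy":0,"dz":-0.02,"az":0,"hand":1}]}}

```text
clock: 11.6
eef_pos: [555.6, -196.7, 43.3]
tool_rot: [-3.141, -0.0, 0.046]
force: [-2.4, -0.1, 0.5]
width: 25.2
gripper_force: 61.8
```

Call:
{"method": "send_rows", "body": {"series": [{"ax":0,"ay":0,"dx":0.03,"dy":0,"dz":0,"az":0,"hand":1},{"ax":0,"ay":0,"dx":0.06,"dy":0,"dz":0,"az":0,"hand":1},{"ax":0,"ay":0,"dx":0.06,"dy":0,"dz":0,"az":0,"hand":1}]}}

```text
clock: 11.9
eef_pos: [555.7, -196.8, 43.3]
tool_rot: [-3.141, 0.001, 0.046]
force: [-3.0, 0.2, 1.0]
width: 25.1
gripper_force: 61.8
```

```bash
python3 -c "
from h import *
delta([541.2+14.6,-197,43.3],.046)
shot('top','top6',(310,130,390,260),4)
shot('scene','sc6',(120,120,270,230),4)
a=cv2.imread('pics/top6.png');b=cv2.imread('pics/sc6.png')
b=cv2.resize(b,(470,345));o=np.zeros((520,795,3),np.uint8);o[:,:320]=a;o[:345,325:]=b
cv2.imwrite('pics/c6.png',o)"
```

```text
at 11.9 [ 555.7 -196.8   43.3] [-3.1413e+00  9.0000e-04  4.5700e-02] w 25.1 F [-3.   0.2  1. ]
d cm [0.008 0.025 0.002] a [-0.0003  0.0009 -0.0003]
```

View pics/c6.png

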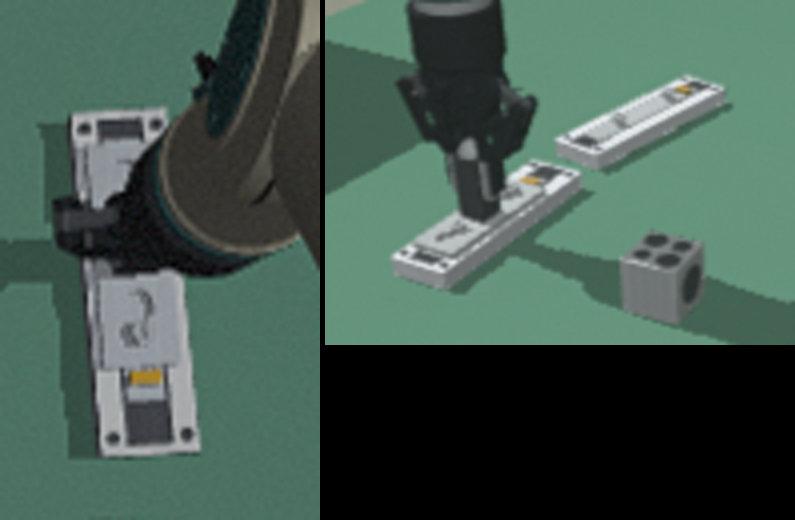

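Call:
{"method": "send_rows", "body": {"series": [{"ax":0,"ay":0,"dx":0.04,"dy":0,"dz":0,"az":0,"hand":1},{"ax":0,"ay":0,"dx":0.08,"dy":0,"dz":0,"az":0,"hand":1},{"ax":0,"ay":0,"dx":0.08,"dy":0,"dz":0,"az":0,"hand":1}]}}

```text
clock: 12.3
eef_pos: [555.8, -196.7, 43.3]
tool_rot: [-3.141, 0.002, 0.046]
force: [-5.4, -0.1, 2.7]
width: 25.4
gripper_force: 61.8
```

Call:
{"method": "send_rows", "body": {"series": [{"ax":0,"ay":0,"dx":-0.08,"dy":0,"dz":0,"az":0,"hand":1},{"ax":0,"ay":0,"dx":-0.08,"dy":0,"dz":0,"az":0,"hand":0.6},{"ax":0,"ay":0,"dx":-0.08,"dy":0,"dz":0,"az":0,"hand":0.3},{"ax":0,"ay":0,"dx":-0.08,"dy":0,"dz":0,"az":0,"hand":0},{"ax":0,"ay":0,"dx":-0.08,"dy":0,"dz":0,"az":0,"hand":0},{"ax":0,"ay":0,"dx":-0.08,"dy":0,"dz":0,"az":0,"hand":0},{"ax":0,"ay":0,"dx":-0.08,"dy":0,"dz":0,"az":0,"hand":0}]}}

```text
clock: 13.0
eef_pos: [556.4, -196.8, 43.5]
tool_rot: [3.142, -0.0, 0.046]
force: [0.3, 0.6, 0.6]
width: 86.0
gripper_force: 0.0
```

Call:
{"method": "send_rows", "body": {"series": [{"ax":0,"ay":0,"dx":0,"dy":0,"dz":-1,"az":0,"hand":0},{"ax":0,"ay":0,"dx":0,"dy":0,"dz":-3,"az":0,"hand":0},{"ax":0,"ay":0,"dx":0,"dy":0,"dz":-6,"az":0,"hand":0},{"ax":0,"ay":0,"dx":0,"dy":0,"dz":-10,"az":0,"hand":0},{"ax":0,"ay":0,"dx":-2,"dy":0,"dz":-14,"az":0,"hand":0},{"ax":0,"ay":0,"dx":-5,"dy":0,"dz":-18,"az":0,"hand":0},{"ax":0,"ay":0,"dx":-8,"dy":0,"dz":-18,"az":0,"hand":0},{"ax":0,"ay":0,"dx":-8,"dy":0,"dz":-18,"az":0,"hand":0},{"ax":0,"ay":0,"dx":-8,"dy":0,"dz":-18,"az":0,"hand":0}]}}

```text
clock: 13.9
eef_pos: [476.3, -200.7, 224.4]
tool_rot: [3.141, -0.002, 0.045]
force: [-0.3, 0.1, 0.1]
width: 85.4
gripper_force: 0.0
```

```bash
python3 -c "
from h import *
s=read_state();print(s['clock'],s['eef_pos'],s['force'],s['width'])
i=shot('wrist','w7',(180,20,320,240),2.7)
shot('scene','sc7',(135,150,215,220),5)
a=cv2.imread('pics/w7.png');b=cv2.imread('pics/sc7.png')
o=np.zeros((600,790,3),np.uint8);o[:a.shape[0],:a.shape[1]]=a[:600];o[:b.shape[0],385:385+b.shape[1]]=b
cv2.imwrite('pics/c7.png',o)"
```

```text
13.9 [ 476.28521918 -200.67257801  224.44895686] [-0.27409355  0.13056294  0.06950082] 85.39056956476917
```

View pics/c7.png

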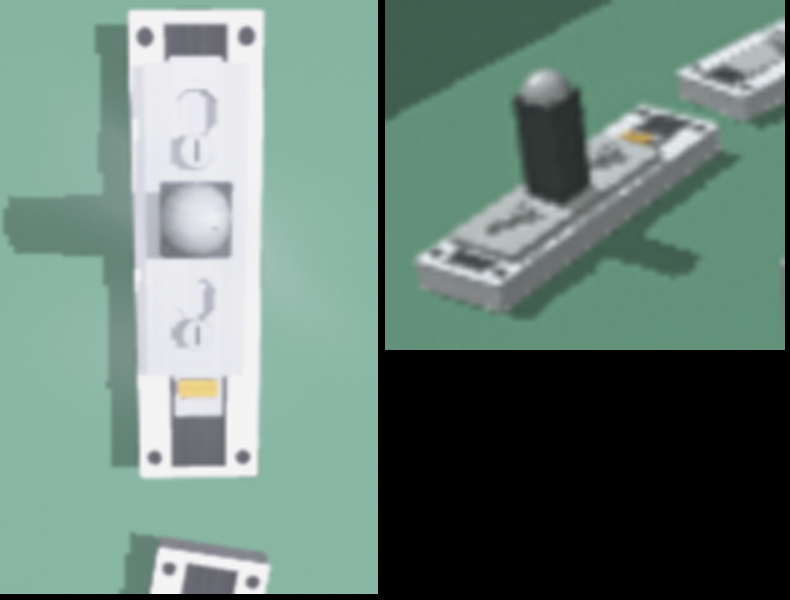

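The plate lies flat with both heads at the slot ends, at (196,150) and (196,335). The brass catch at (197,388) stands clear behind the plate edge at row 376, and the gripper is off.

```bash
python3 -c "
from h import *
print(finish_job())"
```

```text
the job is handed in; nothing more can be done
None
```

The stake is mounted flat on the far rail, slid to the slot ends with the catch up behind the plate, released and handed in at about 14 s. The highest wrist force I read was about 7 N; no score came back.

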